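Put the handheld meter away in a push-open drawer

ROBOT

A 6-joint arm with a two-finger parallel gripper is mounted at the origin on the work surface. World frame = base frame: x ahead of the robot, y to its left, z up, the work surface at z = 0. Lengths are in m, angles in rad, forces in N, time in s.
With the tool pointing down it reaches from about 0.4 to 0.925 m from the base axis. Payload 12.5 kg.
Tool frame: the origin (TCP) lies at the centre of the arm's flange, where the gripper is bolted on; the fingertips stand arm.tips_ahead ahead of it and the grasp point (between the pads) lies 171 mm ahead of it (arm.tips_ahead is the distance from the TCP to the fingertips, in m); z points along the fingers, y is the line along which they close (so a half turn about z gives the same grasp; the last joint's range is limited). The gripper opens to 95 mm and grips with 3 to 60 N. Pads are 20 mm wide; open, the fingers measure 119 mm over their backs; the gripper's body (75 mm by 180 mm) begins 59 mm behind the grasp point.
Start: joints at [-1.407, 0.491, 1.559, -0, 1.092, -0.106], TCP at [0.167, -0.602, 0.405] pointing down, gripper open.
Joint ranges: [-3.1, 3.1], [-0.84, 2.19], [0.05, 2.79], [-1.13, 4.28], [0.06, 2.93], [-2.69, 2.69]. Speed limits (rad/s): [2.22, 2.22, 2.79, 3.14, 3.14, 3.14].

INTERFACE

Orientations are given as a unit quaternion [w, x, y, z].
In Python, from plant import arm, cams gives the robot as it stands. The module is installed in compiled form; this text tells all that it offers.
- The arm moves only by the tool send_rows, never from a script. Its argument "steps" is text: rows parted by semicolons, each of 5 numbers parted by spaces: the finger opening in mm, from 0 to 95.1, then the shift along the tool's x, y, z in mm, then the turn about the tool's z in degrees. In form: hand x y z spin; .... A call has 1 to 12 rows; each row shifts and turns the commanded pose from where the row before left it, along the tool's axes as they then stand; what a row does not reach is not made up. A row lasts 1/10 s, in which the tool goes at most 50 mm and 8.59 degrees, less where a joint would pass 70% of its speed; a pose out of reach is approached as far as the arm can. A call is refused whole if a number of a shift passes 50 or a number of a turn 8.59, either way. A call with a gripper value outside its range is refused whole. The fingers move at their own pace and stop on an object; the grip force is fixed at half the most. Time passes only in rows, so rows that do not move let the fingers close. It gives the time, the measured TCP pose, the force, the opening and the grip force at its end, in the units of the state.
- arm.get_state(): the state, without advancing time (a new reading comes with each control period).
- cams.snapshot(name): name is "side" or "top" or "wrist"; returns a dict with "color" (420x560x3 uint8, red, green, blue), "depth" (420x560 float32, m along the optical axis (not along the pixel's ray), 0 where there is no reading), "fov_y" (degrees; the focal length in pixels is half the picture's height over the tangent of half this angle, whatever the lens; pixels are square), "cx", "cy" (the principal point, pixels), "dist_coeffs" ([k1, k2, p1, p2, k3] as OpenCV has them; the pictures are not rectified), "R" (3x3) and "t" (3): a world point X has camera coordinates R X + t. Camera axes: x right, y down, z forward; pixel columns grow to the right and rows downward; lengths in m; the calibration is good to about 2 mm. A picture is of the moment at which its call begins.
- arm.sign_off(): hands the job in; it is judged then, once.
The state is a dict: "t": time; "joint_pos": joint angles; "qd": joint speeds; "joint_torque": joint torques, N m; "tool_pos": TCP position; "eef_rot": TCP orientation; "wrist_force": force on the tool from outside, world axes, zero at the start; "ft_torque": the same for the moment, N m; "width": finger opening in m; "gripper_force": force on a finger pad.
Only numpy, scipy, OpenCV 4.12 (cv2) and the standard library are available. Lean on these libraries where they do the work, as an engineer would, in place of code of your own. Each camera call takes 0.05 s, during which the arm holds its last target. There are 200 camera calls.

TASK

Put the handheld meter away in the wide one of the two handle-less drawer units: push the drawer's front fully in and let go so that its push-push latch releases it and it springs open, lay the meter flat and face up on the drawer's floor without dropping it, then push the drawer fully in again so that the latch catches. Check that it stays shut and does not spring back open, and leave the narrow drawer shut and the other things on the desk where they are.

Things in the scene. Friction and masses are not known exactly. Their poses are not given: they have to be found in the camera images.
- wide: Shell of the wide drawer unit: plain grey low cabinet, no handle, 200 mm deep (x) x 200 wide (y) x 70 high, fixed to the desk. Origin: centre of its underside. Its -x points out of the drawer's front, roughly to the robot. Stands left or right of the narrow unit, turned up to 0.1 rad. A loose 10 mm thick notebook lies on its rear part, clear of the front 65 mm of its top.
- wide_front (a point): Middle of the outer face of the wide drawer's front panel (200 mm wide, 16 thick, 3 to 69 mm above the desk; this point at 36 mm). Moves with the drawer; axes as wide. Latched shut, it is 127 mm in front of the shell's origin, with an 11 mm gap between panel and shell. The panel overlaps the shell's front, so upright fingers can push it straight in anywhere.
- wide_floor (a point): Point on the wide drawer's inner floor, 14 mm above the desk, on its centre line, 46 mm behind the panel's inner side (62 behind its outer face). Moves with the drawer; axes as wide. Inside 172 mm wide (y), 147 long (x), walls to 52 mm above the desk. Fully open, the first 126 mm behind the panel are clear of the shell: the meter fits lying across (long side along y).
- wide_drawer (a joint): Wide drawer's travel, m: 0 latched shut, 0.115 sprung fully open (3 to 5 N spring, about 1 s), -0.009 pushed in to its stop. Push-push latch: from shut, push to the stop and let go: it is released and springs open; from open, push to the stop and let go: it comes back 9 mm and is caught at 0. A push short of -0.008 may change nothing. Pressing firmly on the stop takes 8 to 15 N.
- narrow: Shell of the narrow drawer unit, same look, depth and height but 120 mm wide; fixed. Origin: centre of its underside; its drawer front, shut, lies 127 mm in front of the origin. A clear tape roll 24 mm high lies on top.
- narrow_drawer (a joint): Travel of the narrow drawer in m: 0 latched shut, 0.115 open; it has the same push-push latch. To be left shut.
- meter_center (a point): Centre (half-way up) of the loose handheld meter: dark flat body 130 mm long (x) x 48 wide (y) x 30 high (z, face up), small square screen and round dial on its face, 0.2 to 0.33 kg. Lies flat on the desk left or right of the drawer units, long axis within 0.4 rad of world x. On the other side lies a flat calculator (125 x 80 x 14 mm, rows of keys).
- calculator: Bystander: flat calculator, 125 x 80 x 14 mm. Origin: centre of its underside.
- notebook: Bystander: notebook 100 x 140 x 10 mm on the wide unit's top. Origin: centre of its underside.
- tape_roll: Bystander: clear tape roll, 76 mm across, 24 high, on the narrow unit's top. Origin: centre of its underside.
Mind the look-alikes: they are no part of the job. Leave any green look-alike of the part that bears meter_center alone.

How it is judged:
On the way, in this order (a step that is already met when the one before it is completed fails the run):
1. the wide drawer has sprung open (more than 95 mm) and the fingers do not touch it (value of joint wide_drawer above 0.095 m and contact force between the fingers and wide below 0.1 N), for 0.2 s.
2. the meter is lowered, held in the fingers, to within 12 mm of the open drawer's floor (z of meter_center in the frame of wide_floor below 0.027 m and x of meter_center in the frame of wide_floor between -0.046 and 0.101 m and y of meter_center in the frame of wide_floor between -0.086 and 0.086 m and contact force between the fingers and meter above 0.5 N and value of joint wide_drawer above 0.06 m), for 0.05 s.
3. the meter lies in the open drawer, let go (contact force between the fingers and meter below 0.1 N and z of meter_center in the frame of wide_floor below 0.022 m and value of joint wide_drawer above 0.05 m), for 0.1 s.
At the end, for the whole second after the job is handed in: The wide drawer is held shut by its latch (travel within 4 mm of 0) with nothing touching it, the meter lies flat (within 0.15 rad), face up and at rest on its floor, and the narrow drawer is shut (within 4 mm) (value of joint wide_drawer between -0.004 and 0.004 m and value of joint narrow_drawer below 0.004 m and x of meter_center in the frame of wide_floor between -0.046 and 0.101 m and y of meter_center in the frame of wide_floor between -0.086 and 0.086 m and z of meter_center in the frame of wide_floor between 0.008 and 0.022 m and angle between meter_center's own z axis and vertical below 0.15 rad and linear speed of meter below 0.03 m/s and contact force between the fingers and anything else below 0.1 N).
It fails at once if the narrow drawer is sprung open (value of joint narrow_drawer above 0.02 m).
It fails at once if another thing on the desk is shoved by more than 40 mm (distance of any of calculator, stapler, label_roll, notebook, tape_roll, mug from where it was at the start of the episode above 0.04 m).
It also fails if it takes over 72 s, if anything falls off the work surface, if the arm or the gripper's body presses on something with over 40 N, if the wrist force passes 120 N, or if a joint passes its speed limit or range.

## Working session

There is one attempt and no reset: what is moved stays moved. The work goes in short steps, Python scripts to look and compute and a tool call to move; the robot and the scene stay as the last step left them, time stands still between calls to the robot, and variables do not carry over. Pictures are saved under pics/ and viewed, at most 10 in all, crops included, and the job is handed in when it is done.

Besides the shell and the picture viewer there is one more tool, called after ">>>" as a command line: name --argument value ..., lists and objects as JSON in quotes. send_rows: Moves the arm, as the interface text tells. Its arguments: {"type":"object","properties":{"steps":{"type":"string"}},"required":["steps"]}

```bash
mkdir -p pics
cat > h.py <<'E'
import numpy as np, cv2
from plant import arm, cams
def K(s):
    f=s["color"].shape[0]/2/np.tan(np.radians(s["fov_y"])/2)
    return np.array([[f,0,s["cx"]],[0,f,s["cy"]],[0,0,1]])
def rays(s,uv):
    p=cv2.undistortPoints(np.array(uv,float).reshape(-1,1,2),K(s),np.array(s["dist_coeffs"])).reshape(-1,2)
    return np.c_[p,np.ones(len(p))]
def on_plane(s,uv,z):
    R=np.array(s["R"]);t=np.array(s["t"]);d=rays(s,uv)@R;c=-R.T@t
    return c+d*((z-c[2])/d[:,2])[:,None]
def cloud(s):
    h,w=s["depth"].shape
    uv=np.stack(np.meshgrid(np.arange(w),np.arange(h)),-1).reshape(-1,2)
    P=rays(s,uv)*s["depth"].reshape(-1,1)
    return ((P-np.array(s["t"]))@np.array(s["R"])).reshape(h,w,3)
def save(s,n): cv2.imwrite("pics/"+n+".png",s["color"][...,::-1])
E
python3 - <<'E'
from h import *
import pickle
d={n:cams.snapshot(n) for n in("top","side")}
pickle.dump(d,open("s0.pkl","wb"))
for n in d: save(d[n],n+"0"); print(n,-np.array(d[n]["R"]).T@d[n]["t"],d[n]["dist_coeffs"])
print(arm.get_state(),arm.tips_ahead)
E
```

```text
top [ 0.42532917 -0.04035186  1.63692231] [-0.07443254  0.          0.          0.          0.        ]
side [0.00726932 0.54821251 1.10755874] [-0.01222466  0.          0.          0.          0.        ]
{'t': 0.1, 'joint_pos': array([-1.40660228e+00,  4.91507663e-01,  1.55938355e+00, -4.29827786e-06,
        1.09169689e+00, -1.05559032e-01]), 'qd': array([-0.00222233, -0.00108047, -0.00342295, -0.00031561,  0.000111  ,
       -0.00024856]), 'joint_torque': array([ 3.67640270e-03, -6.13623333e+01, -2.58606380e+01,  6.94450387e-02,
        4.70663491e-02, -6.50012157e-05]), 'tool_pos': array([ 0.16660087, -0.60236215,  0.40421659]), 'eef_rot': array([-4.97457306e-04,  9.90917684e-01,  1.34468938e-01, -1.64958821e-05]), 'wrist_force': array([ 0.85660965,  0.40706027, -0.01215837]), 'ft_torque': array([ 0.01037968,  0.01337931, -0.05774235]), 'gripper_force': 0.0, 'width': 0.0949059611919055} 0.1901
```

View pics/top0.png

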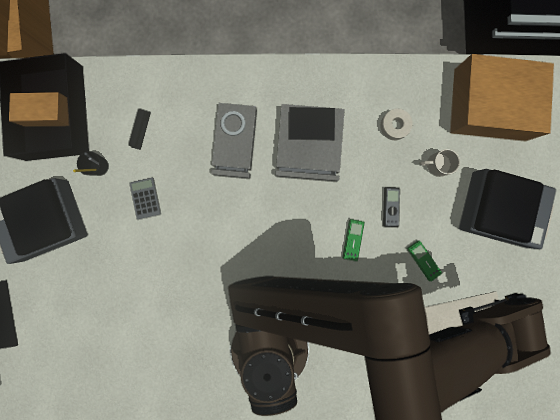

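View pics/side0.png

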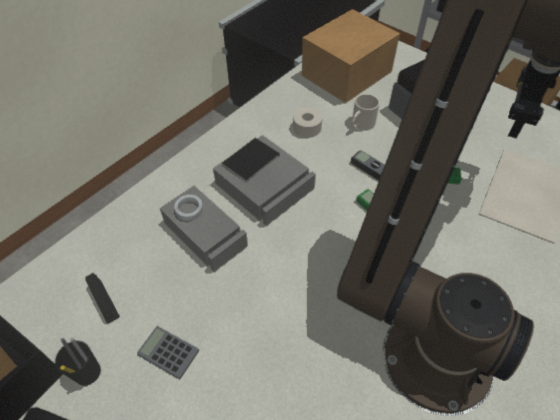

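The top view shows the wide unit around (308,140) with its front at row about 177, and the narrow unit at (233,140). The dark meter is at (391,207), with two green look-alikes near (353,238) and (423,258). The side view agrees.

```bash
cat > m.py <<'E'
from h import *
import pickle
d=pickle.load(open("s0.pkl","rb"));s=d["top"];C=cloud(s)
def box(u0,u1,v0,v1,z0,z1):
    P=C[v0:v1,u0:u1].reshape(-1,3);P=P[(P[:,2]>z0)&(P[:,2]<z1)]
    (c,sz,a)=cv2.minAreaRect((P[:,:2]*1000).astype(np.float32));print(len(P),np.round(c,1),np.round(sz,1),round(a,2),"z",np.round(np.percentile(P[:,2],[5,50,95]),4))
for n,b in dict(meter=(375,408,178,235,.015,.05),wide_shell_panel=(262,352,95,190,.055,.1),panel=(262,352,169,190,.05,.1),narrow=(205,262,95,190,.055,.12),greenA=(336,370,210,266,.012,.06),greenB=(400,442,232,284,.012,.06),calc=(125,165,170,222,.006,.05),roll=(370,415,100,142,.01,.09)).items(): print(n,end=" ");box(*b)
E
python3 m.py
python3 - <<'E'
import sys;sys.path.insert(0,'.')
from h import *
import pickle
s=pickle.load(open("s0.pkl","rb"))["top"]
cv2.imwrite("pics/crop.png",cv2.resize(s["color"][90:290,190:460,::-1],None,fx=2.9,fy=2.9,interpolation=cv2.INTER_CUBIC))
E
```

```text
meter 618 [ 460.1 -397.8] [ 50.4 129.4] 89.41 z [0.0208 0.0293 0.0357]
wide_shell_panel 4350 [ 665.7 -133.1] [201.  229.4] 84.93 z [0.064  0.0716 0.0842]
panel 414 [ 562.9 -124.9] [197.6  35.1] 89.19 z [0.0603 0.0685 0.0743]
narrow 2624 [673.9 108.8] [121.2 229.6] 84.41 z [0.0635 0.0696 0.0915]
greenA 612 [ 358.9 -273.8] [ 50.  139.2] 80.03 z [0.0201 0.029  0.0352]
greenB 637 [ 287.5 -502.3] [133.9  50.5] 34.64 z [0.0209 0.0283 0.0354]
calc 984 [501.2 404.8] [166.3 129. ] 0.98 z [0.0071 0.0134 0.0197]
roll 690 [ 734.8 -423.9] [ 94.1 117.5] 42.39 z [0.021  0.0488 0.0554]
```

View pics/crop.png

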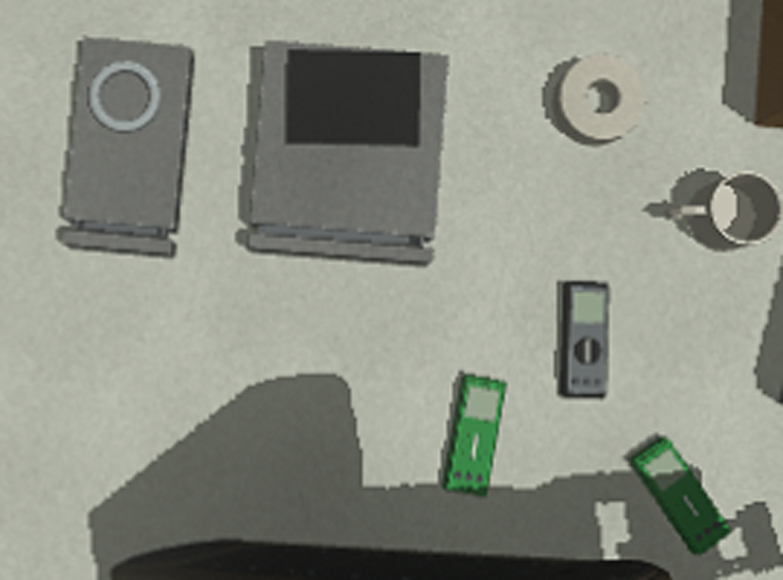

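The shell measures 201 x 229 mm and the meter 50 x 129 mm, which matches the given sizes. Wide front is at about (0.553,-0.123) with yaw -5.1°, and the meter is at (0.460,-0.398) with yaw about -0.6°. I'll go to the front of the wide drawer next.

>>> send_rows --steps "0 0 0 0 7; 0 0 0 0 7; 0 0 0 0 6.5; 0 22 -41 0 0; 0 22 -41 0 0; 0 22 -41 0 0; 0 22 -41 0 0; 0 22 -41 0 0; 0 22 -41 0 0; 0 22 -41 0 0; 0 22 -41 0 0; 0 22 -41 0 0"

```text
t: 1.3
tool_pos: [0.3969, -0.2505, 0.4047]
eef_rot: [-0.0, 0.999, -0.044, -0.0]
wrist_force: [1.0, -1.0, -0.0]
width: 0.0046
gripper_force: 0.0
```

```bash
cat > go.py <<'E'
import sys
from h import *
from scipy.spatial.transform import Rotation as Ro
s=arm.get_state();q=s["eef_rot"];R=Ro.from_quat([q[1],q[2],q[3],q[0]]).as_matrix()
yaw=np.degrees(np.arctan2(R[1,0],R[0,0]))
print("t",s["t"],"pos",np.round(s["tool_pos"],4),"yaw",round(yaw,2),"tilt",np.round(R[:,2],3),"F",np.round(s["wrist_force"],1),"w",s["width"],s["gripper_force"])
u=np.array([np.cos(np.radians(-5.07)),np.sin(np.radians(-5.07))])
if len(sys.argv)>4:
    x,y,z,yw=map(float,sys.argv[1:5])
    print("delta tool mm",np.round(R.T@(np.array([x,y,z])-s["tool_pos"])*1000,1),"spin",round(yaw-yw,2))
E
python3 go.py .483 -.117 .23 -5.07
```

```text
t 1.3 pos [ 0.3969 -0.2505  0.4047] yaw -5.06 tilt [-0.  0. -1.] F [ 1. -1. -0.] w 0.004583965003297047 0.0
delta tool mm [  74.  -140.6  174.7] spin 0.01
```

>>> send_rows --steps "0 19 -35 28 0; 0 19 -35 28 0; 0 18 -35 28 0; 0 18 -35 28 0; 0 0 0 31 0; 0 0 0 31 0; 0 0 0 0 0; 0 25 0 0 0; 0 15 0 0 0; 0 5 0 0 0; 0 5 0 0 0; 0 0 0 0 0"

```text
t: 2.5
tool_pos: [0.532, -0.1238, 0.2313]
eef_rot: [0.0, 0.999, -0.044, 0.0]
wrist_force: [-0.4, -0.2, -0.1]
width: 0.0003
gripper_force: 0.0
```

```bash
python3 go.py .5427 -.1222 .23 -5.07
```

```text
t 2.5 pos [ 0.532  -0.1238  0.2313] yaw -5.05 tilt [ 0.001 -0.    -1.   ] F [-0.4 -0.2 -0.1] w 0.00032081407730631195 0.0
delta tool mm [10.5 -2.5  1.3] spin 0.02
```

>>> send_rows --steps "0 6 0 0 0; 0 4 0 0 0; 0 4 0 0 0; 0 3 0 0 0; 0 0 0 0 0"

```text
t: 3.0
tool_pos: [0.5488, -0.1251, 0.2307]
eef_rot: [-0.0, 0.999, -0.044, -0.001]
wrist_force: [-4.9, -0.4, 3.7]
width: 0.0006
gripper_force: 2.4
```

>>> send_rows --steps "0 2 0 0 0; 0 2 0 0 0; 0 0 0 0 0"

```text
t: 3.3
tool_pos: [0.5516, -0.1254, 0.2306]
eef_rot: [-0.001, 0.999, -0.044, -0.003]
wrist_force: [-14.9, -1.6, 9.8]
width: 0.0005
gripper_force: 7.0
```

>>> send_rows --steps "0 1 0 0 0; 0 0 0 0 0; 0 -40 0 0 0; 0 -50 0 0 0; 0 -40 0 0 0; 0 0 0 -50 0; 0 0 0 -50 0; 0 0 0 -50 0; 0 0 0 0 0; 0 0 0 0 0; 0 0 0 0 0"

```text
t: 4.4
tool_pos: [0.4243, -0.1141, 0.3799]
eef_rot: [-0.0, 0.999, -0.044, -0.001]
wrist_force: [-0.5, 0.5, -0.7]
width: 0.0006
gripper_force: 0.0
```

```bash
python3 - <<'E'
from h import *
import pickle
s=cams.snapshot("top");save(s,"top1");pickle.dump(s,open("s1.pkl","wb"))
w=cams.snapshot("side");save(w,"side1");pickle.dump(w,open("w1.pkl","wb"))
cv2.imwrite("pics/both1.png",np.hstack([s["color"][70:300,180:470],w["color"][100:330,140:420]])[...,::-1])
E
python3 go.py .460 -.398 .193 -0.6
```

```text
t 4.5 pos [ 0.4245 -0.1142  0.3795] yaw -5.04 tilt [-0.002  0.001 -1.   ] F [ 0.1  1.2 -0.2] w 0.0006096292763958131 0.0
delta tool mm [ 60.7 279.7 186.2] spin -4.44
```

View pics/both1.png

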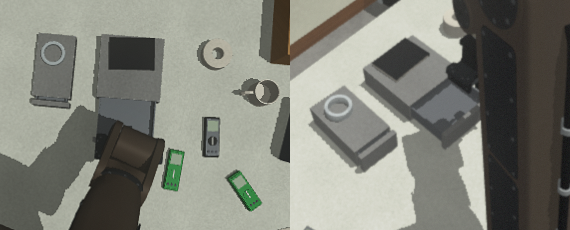

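The drawer sprung open, and both views show its tray exposed. Now to the meter.

>>> send_rows --steps "90 0 0 0 -4.4; 90 6.5 47 0 0; 90 6.5 47 0 0; 90 6.5 47 0 0; 90 6.5 47 0 0; 90 6.5 47 0 0; 90 6.5 47 0 0; 90 0 0 0 0; 90 0 0 0 0; 90 0 0 0 0"

```text
t: 5.5
tool_pos: [0.4603, -0.3958, 0.3798]
eef_rot: [-0.001, 1.0, -0.005, -0.001]
wrist_force: [0.1, -0.1, -0.1]
width: 0.0747
gripper_force: 0.0
```

```bash
python3 go.py .460 -.398 .193 -0.6
cat > w.py <<'E'
from h import *
s=cams.snapshot("wrist");save(s,"wrist1");C=cloud(s)
P=C[...];m=(P[...,2]>.02)&(P[...,2]<.04)&(abs(P[...,0]-.46)<.09)&(abs(P[...,1]+.398)<.05)&(s["depth"]>0)
p=P[m];print(len(p),cv2.minAreaRect((p[:,:2]*1000).astype(np.float32)),np.percentile(p[:,2],[5,50,95]))
E
python3 w.py
```

```text
t 5.5 pos [ 0.4603 -0.3958  0.3798] yaw -0.62 tilt [-0.001  0.002 -1.   ] F [ 0.1 -0.1 -0.1] w 0.07471976315218753 0.0
delta tool mm [ -0.    2.5 186.8] spin -0.02
5475 ((460.4062194824219, -397.7541198730469), (48.01830291748047, 129.1092071533203), 87.52490234375) [0.02431013 0.0300946  0.03192831]
```

View pics/wrist1.png

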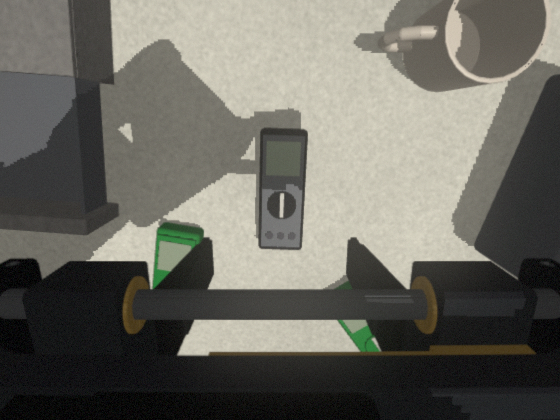

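The wrist view shows the meter, face up, at (283,188), clear of the greens at (178,250) and (350,320). Its depth centre is (0.4604,-0.3978) with yaw -2.5°. I'll descend and grip.

>>> send_rows --steps "80 0 2 40 1.9; 80 0 0 45 0; 80 0 0 45 0; 80 0 0 35 0; 80 0 0 15 0; 80 0 0 5 0; 80 0 0 0 0; 20 0 0 0 0; 20 0 0 0 0; 20 0 0 0 0; 20 0 0 0 0; 20 0 0 0 0"

```text
t: 6.75
tool_pos: [0.4603, -0.3986, 0.1961]
eef_rot: [0.0, 1.0, -0.022, 0.0]
wrist_force: [-1.3, 1.3, 4.6]
width: 0.0475
gripper_force: 30.0
```

>>> send_rows --steps "20 0 0 0 0; 20 0 0 0 0"

```text
t: 6.95
tool_pos: [0.4603, -0.3986, 0.1962]
eef_rot: [0.0, 1.0, -0.022, 0.0]
wrist_force: [-1.0, 2.2, 6.0]
width: 0.048
gripper_force: 30.0
```

Gripped at 48 mm. Lift, turn, and check the open drawer with the top camera.

>>> send_rows --steps "20 0 0 -30 0; 20 0 0 -45 0; 20 0 0 -45 0; 20 0 0 -30 -5; 20 0 0 0 -8; 20 0 0 0 -8; 20 0 0 0 -8; 20 0 0 0 -8; 20 0 0 0 -8; 20 0 0 0 -8; 20 0 0 0 -8; 20 0 0 0 -8"

```text
t: 8.15
tool_pos: [0.4603, -0.3985, 0.3452]
eef_rot: [-0.0, 0.835, 0.55, -0.0]
wrist_force: [0.9, 0.1, -1.8]
width: 0.0476
gripper_force: 30.0
```

>>> send_rows --steps "20 0 0 0 -8; 20 0 0 0 -8; 20 0 0 0 -2.5; 20 0 0 0 0; 20 0 0 0 0"

```text
t: 8.65
tool_pos: [0.4603, -0.3986, 0.3454]
eef_rot: [-0.0, 0.738, 0.675, -0.0]
wrist_force: [-1.1, -0.4, -2.8]
width: 0.0477
gripper_force: 30.0
```

```bash
python3 go.py .5168 -.1199 .2102 84.93
python3 - <<'E'
from h import *
s=cams.snapshot("top");C=cloud(s).reshape(-1,3)
w=cams.snapshot("wrist");W=cloud(w).reshape(-1,3)
save(s,"top2")
cv2.imwrite("pics/w2.png",np.hstack([s["color"],w["color"]])[::1,:,::-1][:, :, :])
cv2.imwrite("pics/w2.png",cv2.resize(cv2.imread("pics/w2.png"),(800,300)))
o=np.array([.6792,-.1343]);a=np.radians(-5.07);u=np.array([np.cos(a),np.sin(a)]);v=np.array([-u[1],u[0]])
for n,P in(("top",C),("wrist",W)):
    P=P[np.isfinite(P).all(1)]
    L=np.c_[(P[:,:2]-o)@u,(P[:,:2]-o)@v,P[:,2]]
    q=L[(L[:,0]>-.3)&(L[:,0]<-.2)&(abs(L[:,1])<.095)&(L[:,2]>.055)&(L[:,2]<.08)]
    print(n,len(q),q.min(0) if len(q) else"",np.percentile(q,[3,97],axis=0) if len(q) else "")
    q=L[(L[:,0]>-.3)&(L[:,0]<-.1)&(abs(L[:,1])<.12)&(L[:,2]>.008)&(L[:,2]<.02)]
    if len(q): print("floor",len(q),np.percentile(q,[5,50,95],axis=0))
E
```

```text
t 8.65 pos [ 0.4603 -0.3986  0.3454] yaw 84.86 tilt [-0.  0. -1.] F [-1.1 -0.4 -2.8] w 0.04769207423082153 29.999552071094513
delta tool mm [282.6  31.4 135.3] spin -0.07
top 309 [-0.24208363 -0.09406221  0.05935714] [[-0.24166809 -0.08918318  0.06168019]
 [-0.22666642  0.08879035  0.07577186]]
floor 1820 [[-2.18852101e-01 -7.84468072e-02  8.88752316e-03]
 [-1.63408325e-01 -1.20867819e-04  1.35150918e-02]
 [-1.06475698e-01  7.76745544e-02  1.85083251e-02]]
wrist 0
```

View pics/w2.png

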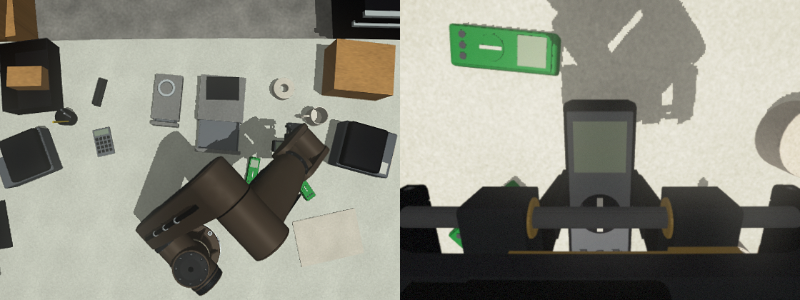

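The drawer is fully open: its front is at local x = -242 mm and its floor is visible at z of about 14 mm. The meter sits straight in the fingers. Carry it over.

>>> send_rows --steps "20 47 5 0 0; 20 47 5 0 0; 20 47 5 0 0; 20 47 5 0 0; 20 47 5 0 0; 20 47 6 0 0; 20 0 0 0 0; 20 0 0 0 0; 20 0 0 0 0"

```text
t: 9.65
tool_pos: [0.516, -0.121, 0.3458]
eef_rot: [0.0, 0.738, 0.675, -0.0]
wrist_force: [-0.6, -0.3, -3.3]
width: 0.0482
gripper_force: 30.0
```

```bash
python3 go.py .5168 -.1199 .2102 84.93
```

```text
t 9.65 pos [ 0.516  -0.121   0.3458] yaw 84.91 tilt [ 0. -0. -1.] F [-0.6 -0.3 -3.3] w 0.04818976825852248 29.99940812587738
delta tool mm [  1.2   0.7 135.6] spin -0.02
```

>>> send_rows --steps "20 1 1 30 0; 20 0 0 35 0; 20 0 0 30 0; 20 0 0 20 0; 20 0 0 10 0; 20 0 0 5 0; 20 0 0 2 0; 20 0 0 0 0; 20 0 0 0 0"

```text
t: 10.55
tool_pos: [0.5172, -0.1196, 0.2145]
eef_rot: [0.001, 0.738, 0.675, 0.0]
wrist_force: [0.4, -0.0, -2.8]
width: 0.0481
gripper_force: 30.0
```

>>> send_rows --steps "20 0 0 2 0; 20 0 0 1 0; 20 0 0 1 0; 20 0 0 0 0; 20 0 0 0 0"

```text
t: 11.05
tool_pos: [0.5171, -0.1195, 0.2101]
eef_rot: [0.0, 0.738, 0.675, 0.0]
wrist_force: [-1.2, 0.2, 5.8]
width: 0.048
gripper_force: 30.0
```

The meter is on the floor: the force went from -3 to +6 N. Open slightly.

>>> send_rows --steps "60 0 0 0 0; 70 0 0 0 0; 70 0 0 0 0; 70 0 0 0 0; 70 0 0 0 0; 70 0 0 -10 0; 70 0 0 -20 0; 70 0 0 -40 0; 70 0 0 -45 0; 70 0 0 -45 0; 70 0 0 0 0"

```text
t: 12.15
tool_pos: [0.5173, -0.1195, 0.3758]
eef_rot: [0.004, 0.737, 0.675, 0.002]
wrist_force: [-0.2, -1.0, -0.8]
width: 0.0698
gripper_force: 0.0
```

```bash
python3 go.py .398 -.1094 .235 -5.07;python3 - <<'E'
from h import *
w=cams.snapshot("wrist");save(w,"w3")
E
```

```text
t 12.15 pos [ 0.5173 -0.1195  0.3758] yaw 84.96 tilt [ 0.009 -0.003 -1.   ] F [-0.2 -1.  -0.8] w 0.06978770251316314 0.0
delta tool mm [-1.000e-01 -1.210e+02  1.397e+02] spin 90.03
```

View pics/w3.png

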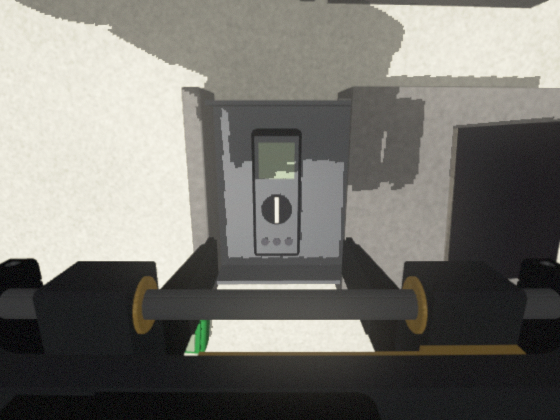

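The meter lies flat, face up and across the drawer, at (277,192) in the wrist view. Now go in front of the panel and push it shut.

>>> send_rows --steps "0 0 -35 0 8.5; 0 0 0 0 8.5; 0 0 0 0 8.5; 0 0 0 0 8.5; 0 0 0 0 8.5; 0 0 0 0 8.5; 0 0 0 0 8.5; 0 0 0 0 8.5; 0 0 0 0 8.5; 0 0 0 0 8.5; 0 -35 0 0 5; 0 -35 0 0 0"

```text
t: 13.4
tool_pos: [0.4114, -0.1132, 0.3686]
eef_rot: [-0.0, 0.999, -0.045, -0.001]
wrist_force: [-0.8, -0.0, 0.3]
width: 0.0002
gripper_force: 0.0
```

```bash
python3 go.py .413 -.1107 .235 -5.07
```

```text
t 13.4 pos [ 0.4114 -0.1132  0.3686] yaw -5.2 tilt [-0.002  0.001 -1.   ] F [-0.8 -0.   0.3] w 0.0001747403834591815 0.0
delta tool mm [  1.6  -2.6 133.6] spin -0.13
```

>>> send_rows --steps "0 0 -2.5 30 0; 0 0 0 45 0; 0 0 0 40 0; 0 0 0 18 0; 0 0 0 0 0; 0 8 0 0 0; 0 6 0 0 0; 0 6 0 0 0; 0 8 0 0 0; 0 8 0 0 0; 0 10 0 0 0; 0 10 0 0 0"

```text
t: 14.6
tool_pos: [0.4688, -0.1157, 0.2372]
eef_rot: [0.0, 0.999, -0.044, -0.0]
wrist_force: [-5.1, -0.4, 4.9]
width: 0.0002
gripper_force: 2.7
```

>>> send_rows --steps "0 10 0 0 0; 0 10 0 0 0; 0 10 0 0 0; 0 10 0 0 0; 0 10 0 0 0; 0 9 0 0 0; 0 7 0 0 0; 0 5 0 0 0; 0 3 0 0 0; 0 0 0 0 0"

```text
t: 15.6
tool_pos: [0.5424, -0.1221, 0.2372]
eef_rot: [0.0, 0.999, -0.044, -0.0]
wrist_force: [-3.7, 0.2, 2.7]
width: 0.0005
gripper_force: 2.3
```

```bash
python3 go.py .5516 -.1254 .235 -5.07
```

```text
t 15.6 pos [ 0.5424 -0.1221  0.2372] yaw -5.03 tilt [-0. -0. -1.] F [-3.7  0.2  2.7] w 0.0004969151363107693 2.3091239808127284
delta tool mm [9.4 2.5 2.2] spin 0.04
```

>>> send_rows --steps "0 4 0 0 0; 0 3 0 0 0; 0 2 0 0 0; 0 1 0 0 0; 0 0 0 0 0"

```text
t: 16.1
tool_pos: [0.5513, -0.1229, 0.237]
eef_rot: [-0.0, 0.999, -0.044, -0.002]
wrist_force: [-11.3, -1.2, 8.7]
width: 0.0003
gripper_force: 5.6
```

>>> send_rows --steps "0 2 0 0 0; 0 0 0 0 0"

```text
t: 16.3
tool_pos: [0.5522, -0.123, 0.237]
eef_rot: [-0.001, 0.999, -0.044, -0.004]
wrist_force: [-20.2, -1.3, 14.0]
width: 0.0004
gripper_force: 10.3
```

>>> send_rows --steps "0 -8 0 0 0; 0 -10 0 0 0; 0 -20 0 0 0; 0 -40 0 0 0; 0 -40 0 0 0; 0 0 0 -50 0; 0 0 45 -50 0; 0 0 45 0 0; 0 0 45 0 0; 0 0 45 0 0; 0 0 0 0 0; 0 0 0 0 0"

```text
t: 17.5
tool_pos: [0.4214, -0.2813, 0.3239]
eef_rot: [0.0, 0.999, -0.045, 0.0]
wrist_force: [-0.9, 0.9, 0.1]
width: 0.0004
gripper_force: 0.0
```

```bash
python3 go.py
python3 - <<'E'
from h import *
s=cams.snapshot("top");C=cloud(s).reshape(-1,3);save(s,"top4")
o=np.array([.6792,-.1343]);a=np.radians(-5.07);u=np.array([np.cos(a),np.sin(a)]);v=np.array([-u[1],u[0]])
L=np.c_[(C[:,:2]-o)@u,(C[:,:2]-o)@v,C[:,2]]
q=L[(L[:,0]>-.3)&(L[:,0]<-.105)&(abs(L[:,1])<.095)&(L[:,2]>.055)&(L[:,2]<.08)]
print(len(q),np.percentile(q,[0,3,97],axis=0))
E
```

```text
t 17.5 pos [ 0.4214 -0.2813  0.3239] yaw -5.16 tilt [ 0.001 -0.001 -1.   ] F [-0.9  0.9  0.1] w 0.0003803903932109626 0.0
330 [[-0.12832826 -0.09497803  0.05504208]
 [-0.12793038 -0.08848741  0.05881043]
 [-0.11265608  0.08869321  0.07488475]]
```

View pics/top4.png

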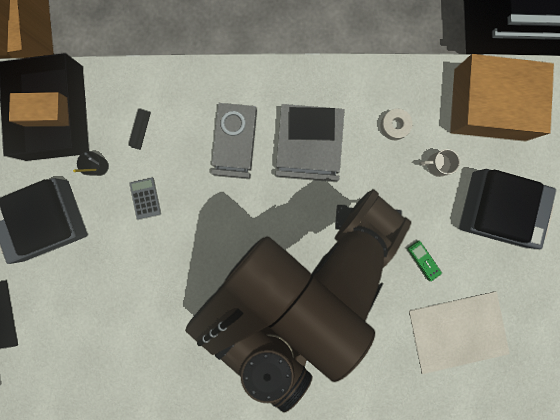

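The drawer is shut, with its front at -128 mm against the nominal -127 (row about 177, as at the start). Nothing else on the desk has moved. I'll wait a second, check again, and hand in.

>>> send_rows --steps "0 0 0 0 0; 0 0 0 0 0; 0 0 0 0 0; 0 0 0 0 0; 0 0 0 0 0; 0 0 0 0 0; 0 0 0 0 0; 0 0 0 0 0; 0 0 0 0 0; 0 0 0 0 0"

```text
t: 18.55
tool_pos: [0.4217, -0.2808, 0.3239]
eef_rot: [0.0, 0.999, -0.044, 0.0]
wrist_force: [0.6, 0.5, 0.2]
width: 0.0004
gripper_force: 0.0
```

Run:
```python
from h import *
s=cams.snapshot("top");C=cloud(s).reshape(-1,3)
o=np.array([.6792,-.1343]);a=np.radians(-5.07);u=np.array([np.cos(a),np.sin(a)]);v=np.array([-u[1],u[0]])
L=np.c_[(C[:,:2]-o)@u,(C[:,:2]-o)@v,C[:,2]]
q=L[(L[:,0]>-.3)&(L[:,0]<-.105)&(abs(L[:,1])<.095)&(L[:,2]>.055)&(L[:,2]<.08)]
f=np.percentile(q[:,0],3);print(f)
if abs(f+.127)<.004: print(arm.sign_off())
```

```text
-0.12788612174946526
the job is handed in; nothing more can be done
None
```

The meter was laid flat and face up in the wide drawer, which I pushed shut; it still measured shut a second later, the narrow drawer looked shut and nothing else visibly moved (the arm hid one green look-alike in the last view), and the job was handed in at about 18.6 s.

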